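# Expose a camera frame at the microscope bench

## Robot

A 7-joint arm with a two-finger parallel gripper is mounted at the origin on the work surface. World frame = base frame: x ahead of the robot, y to its left, z up, the work surface at z = 0. Lengths are in m, angles in rad, forces in N, time in s.
With the tool pointing down it reaches from about 0.425 to 0.875 m from the base axis. Payload 4.7 kg.
Tool frame: the origin (TCP) lies between the finger pads; the fingertips stand 11 mm ahead of it and the grasp point (between the pads) lies 8 mm behind it; z points along the fingers, y is the line along which they close (so a half turn about z gives the same grasp; the last joint's range is limited). The gripper opens to 87 mm and grips with 3 to 60 N. Pads are 19 mm wide; open, the fingers measure 117 mm over their backs; the gripper's body (75 mm by 190 mm) begins 51 mm behind the grasp point.
Start: joints at [1.15, 0.321, -0.07, 1.45, 0.023, 1.371, -0.057], TCP at [0.274, -0.59, 0.234] pointing down, gripper open.
Joint ranges: [-2.86, 2.86], [-0.3, 2.09], [-1.38, 1.24], [0.06, 2.45], [-1.56, 4.7], [0.09, 2.05], [-2.69, 2.69]. Speed limits (rad/s): [2.57, 2.57, 3.14, 3.14, 3.14, 3.14, 3.14].

## Interface

Orientations are given as a rotation vector (axis times angle).
In Python, from bench import ctrl gives the robot as it stands. The module is installed in compiled form; this text tells all that it offers.
- The arm moves only by the shell command python3 -m inch 'ROWS' [FORCE]. ROWS is JSON, a list of rows, each an object with "slide": the shift along the tool's x, y, z scaled (see below), a list of three; "angular": the turn, a rotation vector about the tool's x, y, z scaled (see below), a list of three; "claw": the opening, from -1 (shut) to 1 (fully open). In form: [{"slide": [tx, ty, tz], "angular": [rx, ry, rz], "claw": claw}, ...]. A call has 1 to 10 rows; each row is the pose to reach, as a shift and turn from the pose commanded when the call began, along the tool's axes at that moment; what a row does not reach only later rows make up. The controller multiplies each number of a shift by 0.25 m and each number of a turn by 30 degrees. A row lasts 1/10 s, in which the tool goes at most 50 mm and 8.59 degrees, less where a joint would pass 70% of its speed; a pose out of reach is approached as far as the arm can. A call with a number of a shift or a turn outside -1 to 1 is refused whole. A call with a gripper value outside its range is refused whole. The fingers move at their own pace and stop on an object; FORCE is the grip in N (left out, the last holds). Time passes only in rows, so rows that repeat a pose let the fingers close. It gives the time, the measured TCP pose, the force, the opening and the grip force at its end, in the units of the state.
- ctrl.get_state(): the state, without advancing time (a new reading comes with each control period).
- ctrl.get_image(name): name is "side" or "top" or "wrist"; returns a dict with "color" (480x640x3 uint8, red, green, blue), "depth" (480x640 float32, m along the optical axis (not along the pixel's ray), 0 where there is no reading), "camera_matrix" (3x3 intrinsics, pixels), "extrinsics" (4x4, takes a point from camera to world coordinates); the wrist camera has in their place "tool_from_camera" (4x4, takes a point from camera to tool coordinates, whose origin is the TCP and whose axes are the flange's). Camera axes: x right, y up, looking along -z (the intrinsics and any distortion apply to the point x, -y, -z); pixel columns grow to the right and rows downward; lengths in m; the calibration is good to about 2 mm. A picture is of the moment at which its call begins: read the wrist's pose just before it.
- ctrl.close_job(): hands the job in; it is judged then, once.
Trained networks look in the newest picture that a camera, given by its name, has taken for a name from the list of things; names that differ only in an ending like _2 or _b are one class to them, and where a whole thing is asked for, a point or a joint stands for the part that bears it (a point fixed in the world has none). Each returns a list of dicts, best first, with "confidence" (0 to 1); they miss things now and then, are a little off and sometimes report something else, mostly with a low value. They report only what shows in the picture. A call takes as long as a camera call. They do not tell look-alikes from the thing itself.
- ctrl.find_in(query, camera): "bbox" ([centre column, centre row, width, height] in pixels, round what is visible of it).
- ctrl.outline_of(query, camera): "mask" (480x640 bool, what is visible of it) and "bbox" ([centre column, centre row, width, height] in pixels, round what is visible of it).
The state is a dict: "time": time; "joint_positions": joint angles; "qd": joint speeds; "joint_torque": joint torques, N m; "position": TCP position; "tool_rot": TCP orientation; "ft_force": force on the tool from outside, world axes, zero at the start; "torque": the same for the moment, N m; "grip_width": opening from 0.0 (shut) to 1.0 (fully open); "grip_force": force on a finger pad.
Only numpy, scipy, OpenCV 4.12 (cv2) and the standard library are available. Lean on these libraries where they do the work, as an engineer would, in place of code of your own. Each camera call takes 0.05 s, during which the arm holds its last target. There are 200 camera calls.

## Task

Take a long exposure with the microscope's camera controls, using closed fingertips: first press the raised end of the rocker on the white lamp box fully down to switch the lamp on, then push the big round shutter button on the grey control pad all the way in (it stays in), and last press the long bar key on that pad fully down, hold it down for at least one second, and let go. Only press: do not lift or shove the lamp box or the pad, do not press the two small round buttons, and leave everything else on the bench where it is.

Things in the scene. Friction and masses are not known exactly. Their poses are not given: they have to be found in the camera images.
- lamp: White lamp supply box, 140 mm (its x) by 170 mm (its y) and 56 mm high, about 0.9 kg, loose on rubber feet, left or right of the middle (the pad on the other side). Origin: centre of its underside, z up. On its top, centred at x = 0, y = +42 mm, is a black rocker; a clear Petri dish lies on the other half of the top (about y = -43 mm).
- rocker (a joint): Flat black rocker plate on the lamp box, 64 mm long (box x), 28 mm wide, pivoting about the box's y axis at its middle, 62 mm above the table (top face there at 70 mm). 0 rad = off: its +x end (away from the robot) stands up, tip 76 mm above the table; 0.4 rad = on: that end fully down, tip at 64 mm. Light friction (1 to 3 N at that end); it stays as left, starts within 0.05 rad of off.
- rocker_end (a point): Point to press: on the top face of the rocker's raised half, on its centre line, 24 mm from the pivot towards the box's +x; it moves with the rocker (about 75 mm above the table when off, 65 mm when on).
- pad: Grey camera control pad, 150 mm (its x) by 190 mm (its y), flat top 37 mm above the table, about 0.8 kg, loose on rubber feet. Origin: centre of its underside, z up. All its keys are black and move straight down: the big round shutter button at x = +30, y = +52 mm (in a steel collar), two small round buttons at x = +30, y = -18 and -62 mm, and a long bar key at x = -42, y = 0 mm.
- shutter (a joint): Travel of the big round shutter button, 34 mm in diameter: 0 = out, 0.008 m = fully in. Resists with about 3 N of friction all the way and stays where it is pushed. It starts between 0 and 0.001 m.
- shutter_top (a point): Centre of the shutter button's top face, 53 mm above the table when out, 45 mm when fully in.
- bar (a joint): Travel of the long bar key, 26 mm (pad x) by 100 mm (pad y): 0 = up, 0.005 m = fully down. A spring pushes it back up; it needs about 1.2 N to start and 4 N when fully down.
- bar_top (a point): Centre of the bar key's top face, 47 mm above the table when up, 42 mm when down.
- preset0 (a joint): Travel of the small round button (20 mm in diameter) nearer the shutter button; 0 = up, 0.004 m = down, spring return, 3 N. Not to be pressed.
- preset1 (a joint): Travel of the other small round button, as preset0. Not to be pressed.
- preset0_top (a point): Centre of the top of the small button nearer the shutter, 45 mm above the table.
- preset1_top (a point): Centre of the top of the other small button, 45 mm above the table.
- dish: Clear Petri dish with lid, 63 mm in diameter, 14 mm high, lying on the lamp box's top; origin at the centre of its underside. Bystander.
- objective: Steel objective lens standing upright, 38 mm in diameter, 56 mm high, between the lamp box and the pad; origin at the centre of its underside, z up. Bystander.
- oil: Amber immersion-oil bottle standing, 32 mm in diameter, 65 mm high, between the lamp box and the pad; origin at the centre of its underside, z up. Bystander.
- flask: Clear flat culture flask lying down, 134 mm long with its yellow cap (along its x), 75 mm wide, 36 mm high; origin under the middle of its 100 mm long body. At the left of the work. Bystander.
- insert: Black stage insert plate with a round hole, 130 by 90 by 6 mm, lying flat; origin at the centre of its underside. At the right of the work. Bystander.
- mouse: Black computer mouse, 100 by 58 by 30 mm; origin at the centre of its underside. At the right of the work. Bystander.
Not all that is in view belongs to the job. Leave any yellow look-alike of the pad alone.

How it is judged:
On the way, in this order (a step that is already met when the one before it is completed fails the run):
1. the rocker's raised end is pressed down: the lamp is on (value of joint rocker above 0.32 rad), for 0.1 s.
2. the big round shutter button is pushed in (value of joint shutter above 0.0065 m), for 0.1 s.
3. the bar key is held down for a second (value of joint bar above 0.0035 m), for 0.95 s.
At the end, for the whole second after the job is handed in: The rocker is on (over 0.32 of 0.4 rad), the shutter button is in (over 6.5 of 8 mm), the bar key is up again (within 1.5 mm), the small buttons are up, the lamp box, the pad and all bystanders are within 30 mm of where they started, and the lamp box and pad are at rest (value of joint rocker above 0.32 rad and value of joint shutter above 0.0065 m and value of joint bar below 0.0015 m and value of joint each of preset0, preset1 below 0.002 m and distance of each of lamp, pad, dish, objective, oil, flask, insert, mouse from where it was at the start of the episode below 0.03 m and linear speed of each of lamp, pad below 0.02 m/s); the robot touches nothing.
It fails at once if the shutter button is pushed before the lamp is on (value of joint shutter above 0.004 m and value of joint rocker below 0.32 rad).
It fails at once if the bar key is pressed before the shutter button is in (value of joint bar above 0.0025 m and value of joint shutter below 0.0065 m).
It fails at once if a small round button is pressed (value of joint any of preset0, preset1 above 0.002 m).
It fails at once if the lamp box or the pad is lifted by more than 10 mm or shoved by more than 30 mm (height (world z) of any of lamp, pad above 0.01 m or distance of any of lamp, pad from where it was at the start of the episode above 0.03 m).
It fails at once if a bystander is moved by more than 30 mm, or a standing one is tipped (distance of any of dish, objective, oil, flask, insert, mouse from where it was at the start of the episode above 0.03 m or angle between any of oil, objective's own z axis and vertical above 0.4 rad).
It also fails if it takes over 56 s, if anything falls off the work surface, if the arm or the gripper's body presses on something with over 40 N, if the wrist force passes 120 N, or if a joint passes its speed limit or range.

## Working session

There is one attempt and no reset: what is moved stays moved. The work goes in short steps, Python scripts to look and compute and a shell command to move; the robot and the scene stay as the last step left them, time stands still between calls to the robot, and variables do not carry over. Pictures are saved under pics/ and viewed, at most 10 in all, crops included, and the job is handed in when it is done.

```bash
mkdir -p pics; cat > h.py <<'E'
import numpy as np, cv2
from bench import ctrl
from scipy.spatial.transform import Rotation as R
def cloud(im, T=None):
    K=np.array(im["camera_matrix"]); d=np.array(im["depth"]); v,u=np.mgrid[:480,:640]
    P=np.stack([(u-K[0,2])/K[0,0]*d,-(v-K[1,2])/K[1,1]*d,-d],-1)
    T=np.array(im["extrinsics"]) if T is None else T
    W=P@T[:3,:3].T+T[:3,3]; W[d==0]=np.nan
    return W
E
python3 - <<'E'
from h import *
s=ctrl.get_state(); print(s["time"],s["position"],s["tool_rot"],s["grip_width"])
im=ctrl.get_image("top"); cv2.imwrite("pics/top.png",im["color"][...,::-1]); W=cloud(im); np.save("top.npy",W)
for q in ["lamp","rocker","pad","shutter","bar","preset0","dish","objective","oil"]:
    for r in ctrl.outline_of(q,"top")[:3]:
        p=W[r["mask"]]; print(q,round(r["confidence"],2),np.round(r["bbox"]),np.round(np.nanmedian(p,0),3))
E
```

```text
0.0 [ 0.27349275 -0.58904702  0.23243534] [-3.06577771e+00 -6.77241805e-01  8.90528166e-04] 1.0060782582659527
lamp 0.75 [404. 206.  66.  60.] [ 0.574 -0.193  0.054]
rocker 0.49 [391. 200.  12.  22.] [ 0.584 -0.164  0.068]
pad 0.91 [271. 214.  72.  64.] [0.555 0.193 0.037]
pad 0.65 [212. 300.  54.  66.] [0.302 0.355 0.037]
shutter 0.69 [200. 316.  10.  14.] [0.253 0.384 0.052]
shutter 0.46 [249. 206.  13.  15.] [0.57  0.252 0.052]
bar 0.58 [272. 226.  33.  17.] [0.519 0.183 0.046]
bar 0.55 [223. 298.   8.  32.] [0.307 0.315 0.046]
dish 0.66 [418. 215.  20.  20.] [ 0.546 -0.244  0.068]
oil 0.44 [342. 253.  10.  10.] [ 0.438 -0.026  0.041]
```

View pics/top.png

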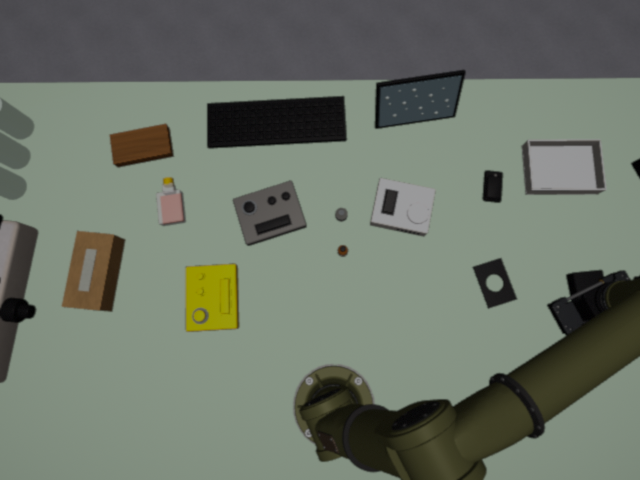

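The grey pad is left of the middle, centred at about (270,213). The lamp box is on the right at (404,206), with its rocker at (391,202). The yellow pad at (212,298) is the look-alike. Next I'll fit yaws and target points.

```bash
cat > fit.py <<'E'
from h import *
W=np.load("top.npy")
def fit(c,lo,hi,r):
    m=(W[...,2]>lo)&(W[...,2]<hi)&(np.hypot(W[...,0]-c[0],W[...,1]-c[1])<r)
    (x,y),(w,h),a=cv2.minAreaRect((W[m][:,:2]*1000).astype(np.float32))
    return x/1000,y/1000,w,h,a
for n,c,lo,hi,dx,pts in [("lamp",(.574,-.193),.045,.062,140,{"rocker_end":(.024,.042),"piv":(0,.042),"dish":(0,-.043)}),
                   ("pad",(.555,.193),.03,.041,150,{"shutter":(.03,.052),"bar":(-.042,0),"p0":(.03,-.018)})]:
    x,y,w,h,a=fit(c,lo,hi,.13); 
    if w>h: a-=90; w,h=h,w
    a=(a+90)%180-90
    print(n,np.round([x,y,w,h,a],3))
    Rz=R.from_euler('z',a,degrees=True).as_matrix()[:2,:2]
    for k,p in pts.items(): print("  ",k,np.round(Rz@p+[x,y],4))
E
python3 fit.py; python3 -c "
from h import *
s=ctrl.get_state();print(R.from_rotvec(s['tool_rot']).as_matrix().round(3))"
```

```text
lamp [  0.574  -0.205 143.209 169.707 -12.251]
   rocker_end [ 0.6063 -0.1686]
   piv [ 0.5828 -0.1635]
   dish [ 0.5648 -0.2466]
pad [  0.559   0.195 151.305 189.86   18.186]
   shutter [0.5717 0.2534]
   bar [0.5195 0.1815]
   p0 [0.5936 0.1869]
[[ 0.907  0.421 -0.   ]
 [ 0.421 -0.907 -0.   ]
 [-0.    -0.    -1.   ]]
```

```bash
python3 -m inch '[{"slide":[0.96,-0.48,0],"angular":[0,0,0.62],"claw":-1},{"slide":[0.96,-0.48,0],"angular":[0,0,0.62],"claw":-1},{"slide":[0.96,-0.48,0],"angular":[0,0,0.62],"claw":-1},{"slide":[0.96,-0.48,0],"angular":[0,0,0.62],"claw":-1},{"slide":[0.96,-0.48,0],"angular":[0,0,0.62],"claw":-1},{"slide":[0.96,-0.48,0],"angular":[0,0,0.62],"claw":-1},{"slide":[0.96,-0.48,0],"angular":[0,0,0.62],"claw":-1},{"slide":[0.96,-0.48,0],"angular":[0,0,0.62],"claw":-1}]' 20
cat > go.py <<'E'
import sys
from h import *
# go.py x y z yawdeg -> slide & angular units
x,y,z,yaw=map(float,sys.argv[1:5]); s=ctrl.get_state(); M=R.from_rotvec(s["tool_rot"]).as_matrix()
cur=np.degrees(np.arctan2(M[1,0],M[0,0])); p=np.array(s["position"])
print("t",round(s["time"],2),"pos",p.round(4),"yaw",cur.round(2),"zaxis",M[:,2].round(3),"F",np.round(s["ft_force"],1),"w",round(s["grip_width"],2))
print("slide",(M.T@(np.array([x,y,z])-p)/.25).round(3),"rz",((cur-yaw)/30).round(3))
E
python3 go.py .6063 -.1686 .2 -12.25
```

```text
time: 1.3
position: [0.4407, -0.38, 0.2337]
tool_rot: [3.136, 0.174, -0.001]
ft_force: [-0.6, -0.4, -0.7]
grip_width: 0.356
grip_force: 0.0
t 1.3 pos [ 0.4407 -0.38    0.2337] yaw 6.34 zaxis [-0.    -0.001 -1.   ] F [-0.6 -0.4 -0.7] w 0.36
slide [ 0.752 -0.767  0.134] rz 0.62
```

```bash
python3 -m inch '[{"slide":[0.75,-0.77,0.05],"angular":[0,0,0.62],"claw":-1},{"slide":[0.75,-0.77,0.05],"angular":[0,0,0.62],"claw":-1},{"slide":[0.75,-0.77,0.05],"angular":[0,0,0.62],"claw":-1},{"slide":[0.75,-0.77,0.05],"angular":[0,0,0.62],"claw":-1},{"slide":[0.75,-0.77,0.05],"angular":[0,0,0.62],"claw":-1},{"slide":[0.75,-0.77,0.05],"angular":[0,0,0.62],"claw":-1},{"slide":[0.75,-0.77,0.05],"angular":[0,0,0.62],"claw":-1},{"slide":[0.75,-0.77,0.05],"angular":[0,0,0.62],"claw":-1}]'
python3 - <<'E'
from h import *
s=ctrl.get_state(); T=np.eye(4); T[:3,:3]=R.from_rotvec(s["tool_rot"]).as_matrix(); T[:3,3]=s["position"]
im=ctrl.get_image("wrist"); cv2.imwrite("pics/w1.png",im["color"][...,::-1]); W=cloud(im,T@np.array(im["tool_from_camera"])); np.save("w1.npy",W)
for q in ["rocker","dish","lamp"]:
    for r in ctrl.outline_of(q,"wrist")[:2]:
        p=W[r["mask"]]; p=p[~np.isnan(p[:,0])]; print(q,round(r["confidence"],2),np.round(r["bbox"]),np.median(p,0).round(4))
        rc=cv2.minAreaRect((p[:,:2]*1000).astype(np.float32)); print(np.round(rc[0]+rc[1]+(rc[2],),1))
E
python3 go.py .6063 -.1686 .1 -12.25
```

```text
time: 2.1
position: [0.6056, -0.1699, 0.2206]
tool_rot: [3.122, -0.339, -0.002]
ft_force: [0.5, -0.4, -0.6]
grip_width: 0.007
grip_force: 0.0
rocker 0.62 [320. 238.  30.  60.] [ 0.5874 -0.1679  0.0708]
[ 585.2 -167.9   28.9   61.2   76.7]
dish 0.95 [411. 255.  61.  50.] [ 0.5513 -0.2478  0.0702]
[ 578.1 -245.1  121.8   64.8    5.7]
lamp 0.66 [366. 224. 181. 117.] [ 0.6021 -0.202   0.0563]
[ 577.6 -220.8  201.4  135.8   73.1]
t 2.3 pos [ 0.6051 -0.1705  0.2211] yaw -12.53 zaxis [-0.    -0.001 -1.   ] F [-0.5  0.1 -0.5] w 0.0
slide [ 0.003 -0.009  0.484] rz -0.009
```

View pics/w1.png

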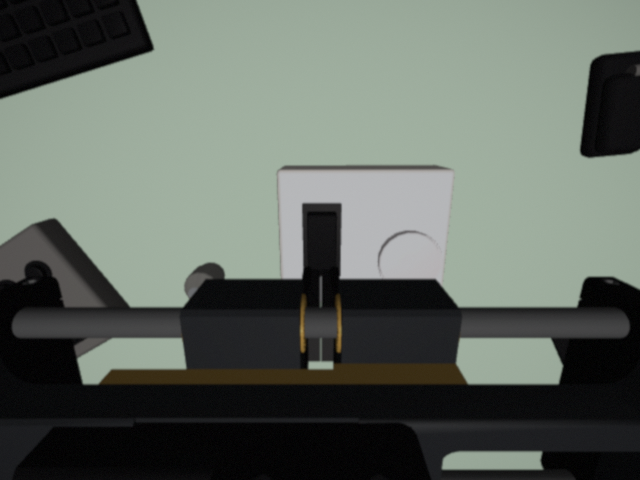

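The rocker runs from row 210 to 270 at column 320, with the dish at (411,258), so the fingertips are right over its raised end. Pressing now.

```bash
python3 -m inch '[{"slide":[0.012,-0.004,0.2],"angular":[0,0,0],"claw":-1},{"slide":[0.012,-0.004,0.4],"angular":[0,0,0],"claw":-1},{"slide":[0.012,-0.004,0.5],"angular":[0,0,0],"claw":-1},{"slide":[0.012,-0.004,0.52],"angular":[0,0,0],"claw":-1},{"slide":[0.012,-0.004,0.535],"angular":[0,0,0],"claw":-1},{"slide":[0.012,-0.004,0.55],"angular":[0,0,0],"claw":-1},{"slide":[0.012,-0.004,0.56],"angular":[0,0,0],"claw":-1},{"slide":[0.012,-0.004,0.57],"angular":[0,0,0],"claw":-1},{"slide":[0.012,-0.004,0.57],"angular":[0,0,0],"claw":-1}]'; python3 go.py .6075 -.171 .076 -12.25
```

```text
time: 3.2
position: [0.6105, -0.1677, 0.0799]
tool_rot: [3.123, -0.336, 0.005]
ft_force: [1.4, -0.8, 2.7]
grip_width: 0.007
grip_force: 1.3
t 3.2 pos [ 0.6105 -0.1677  0.0799] yaw -12.29 zaxis [ 0.003 -0.001 -1.   ] F [ 1.4 -0.8  2.7] w 0.01
slide [-0.009  0.016  0.015] rz -0.001
```

```bash
python3 -m inch '[{"slide":[0,0,0.008],"angular":[0,0,0],"claw":-1},{"slide":[0,0,0.016],"angular":[0,0,0],"claw":-1},{"slide":[0,0,0.016],"angular":[0,0,0],"claw":-1}]'; python3 go.py .6075 -.171 .076 -12.25
```

```text
time: 3.5
position: [0.611, -0.1677, 0.0773]
tool_rot: [3.122, -0.336, 0.006]
ft_force: [0.3, -0.4, 10.6]
grip_width: 0.001
grip_force: 5.7
t 3.5 pos [ 0.611  -0.1677  0.0773] yaw -12.29 zaxis [ 0.004 -0.001 -1.   ] F [ 0.3 -0.4 10.6] w 0.0
slide [-0.011  0.016  0.005] rz -0.001
```

```bash
python3 -m inch '[{"slide":[0,0,0.008],"angular":[0,0,0],"claw":-1},{"slide":[0,0,0.008],"angular":[0,0,0],"claw":-1},{"slide":[0,0,0.008],"angular":[0,0,0],"claw":-1}]'; python3 -m inch '[{"slide":[0,0,-0.1],"angular":[0,0,0],"claw":-1},{"slide":[0,0,-0.3],"angular":[0,0,0],"claw":-1},{"slide":[-0.1,0,-0.52],"angular":[0,0,0],"claw":-1},{"slide":[-0.2,0,-0.52],"angular":[0,0,0],"claw":-1},{"slide":[-0.3,0,-0.52],"angular":[0,0,0],"claw":-1},{"slide":[-0.3,0,-0.52],"angular":[0,0,0],"claw":-1}]'
cat > look.py <<'E'
import sys
from h import *
n=sys.argv[1]
s=ctrl.get_state(); T=np.eye(4); T[:3,:3]=R.from_rotvec(s["tool_rot"]).as_matrix(); T[:3,3]=s["position"]
im=ctrl.get_image("wrist"); cv2.imwrite(f"pics/{n}.png",im["color"][...,::-1]); W=cloud(im,T@np.array(im["tool_from_camera"])); np.save(n+".npy",W)
for q in sys.argv[2:]:
    for r in ctrl.outline_of(q,"wrist")[:2]:
        p=W[r["mask"]]; p=p[~np.isnan(p[:,0])]; print(q,round(r["confidence"],2),np.round(r["bbox"]),np.median(p,0).round(4))
        rc=cv2.minAreaRect((p[:,:2]*1000).astype(np.float32)); print(np.round(rc[0]+rc[1]+(rc[2],),1))
        if q=="rocker":
            A=np.c_[p[:,:2]-p[:,:2].mean(0),np.ones(len(p))]; g=np.linalg.lstsq(A,p[:,2],rcond=None)[0]; print("slope along box x",g[:2]@[.977,-.213],g)
E
python3 look.py w2 rocker; python3 go.py .54 .05 .22 18.2
```

```text
time: 3.8
position: [0.6111, -0.1678, 0.077]
tool_rot: [3.122, -0.336, 0.007]
ft_force: [-2.7, -0.1, 20.0]
grip_width: 0.004
grip_force: 9.3
time: 4.4
position: [0.5328, -0.1507, 0.2026]
tool_rot: [3.123, -0.336, -0.005]
ft_force: [-0.4, 0.1, -0.3]
grip_width: 0.002
grip_force: 0.0
rocker 0.98 [324. 164.  37.  79.] [ 0.5832 -0.1673  0.0698]
[ 581.  -167.2   29.7   67.    77. ]
slope along box x -0.19553896847848354 [-0.18843218  0.05371234  0.06958723]
t 4.5 pos [ 0.5352 -0.1513  0.2022] yaw -12.29 zaxis [-0.001 -0.    -1.   ] F [ 0.5  0.5 -1.1] w 0.0
slide [-0.153 -0.791 -0.071] rz -1.016
```

The fitted rocker slope is −0.196, so the lamp is fully on. Heading for the pad.

```bash
python3 -m inch '[{"slide":[-0.15,-0.8,-0.07],"angular":[0,0,-1],"claw":-1},{"slide":[-0.15,-0.8,-0.07],"angular":[0,0,-1],"claw":-1},{"slide":[-0.15,-0.8,-0.07],"angular":[0,0,-1],"claw":-1},{"slide":[-0.15,-0.8,-0.07],"angular":[0,0,-1],"claw":-1},{"slide":[-0.15,-0.8,-0.07],"angular":[0,0,-1],"claw":-1},{"slide":[-0.15,-0.8,-0.07],"angular":[0,0,-1],"claw":-1}]'; python3 go.py .46 .2 .22 18.2
```

```text
time: 5.1
position: [0.5421, 0.0543, 0.2195]
tool_rot: [-3.102, -0.49, 0.001]
ft_force: [-1.1, -1.1, -0.3]
grip_width: 0.005
grip_force: 0.0
t 5.1 pos [0.5421 0.0543 0.2195] yaw 17.94 zaxis [-0.001  0.001 -1.   ] F [-1.1 -1.1 -0.3] w 0.01
slide [-0.133 -0.656 -0.001] rz -0.009
```

```bash
python3 -m inch '[{"slide":[-0.13,-0.66,0],"angular":[0,0,0],"claw":-1},{"slide":[-0.13,-0.66,0],"angular":[0,0,0],"claw":-1},{"slide":[-0.13,-0.66,0],"angular":[0,0,0],"claw":-1},{"slide":[-0.13,-0.66,0],"angular":[0,0,0],"claw":-1},{"slide":[-0.13,-0.66,0],"angular":[0,0,0],"claw":-1},{"slide":[-0.13,-0.66,0],"angular":[0,0,0],"claw":-1}]'; python3 look.py w3 shutter preset0 bar;  python3 go.py .5717 .2534 .1 18.2
```

```text
time: 5.7
position: [0.4617, 0.1972, 0.2196]
tool_rot: [3.104, 0.479, -0.001]
ft_force: [0.4, -0.3, 0.5]
grip_width: 0.004
grip_force: 0.0
shutter 0.98 [106. 349.  33.  21.] [0.2497 0.3789 0.0532]
[247.1 380.5  22.6  32.5  13.7]
shutter 0.96 [300.  85.  37.  40.] [0.5707 0.2504 0.0519]
[570.5 250.5  32.4  32.6  20.3]
preset0 0.88 [378.  84.  26.  25.] [0.5927 0.1847 0.0449]
[593.1 184.4  18.2  20.3  81.3]
preset0 0.8 [117. 246.  18.  15.] [0.3662 0.3873 0.045 ]
[365.5 388.2  18.4  18.3  16.1]
bar 0.75 [177. 313.  39.  83.] [0.3344 0.3143 0.0471]
[372.6 296.1  56.8 251.2  74.2]
bar 0.58 [357. 162. 104.  29.] [0.5195 0.1799 0.047 ]
[519.3 178.   27.4 100.6  17.1]
t 5.9 pos [0.4617 0.1973 0.2197] yaw 17.49 zaxis [-0.001 -0.    -1.   ] F [ 0.4  0.  -0.5] w 0.01
slide [ 0.487 -0.082  0.478] rz -0.024
```

View pics/w3.png

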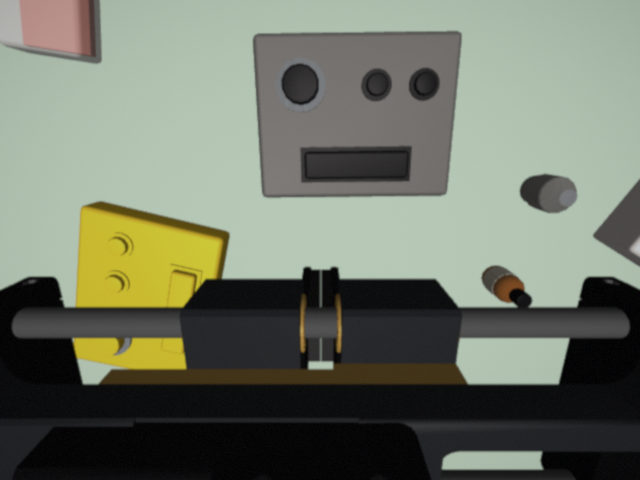

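The shutter is at (300,85), the small buttons at (377,84) and (424,83), and the bar at (357,163). These agree with the top-view fit to 3 mm.

```bash
python3 -m inch '[{"slide":[0.2,-0.03,0],"angular":[0,0,0],"claw":-1},{"slide":[0.38,-0.06,0],"angular":[0,0,0],"claw":-1},{"slide":[0.482,-0.075,0.1],"angular":[0,0,0],"claw":-1},{"slide":[0.482,-0.075,0.3],"angular":[0,0,0],"claw":-1},{"slide":[0.482,-0.075,0.48],"angular":[0,0,0],"claw":-1},{"slide":[0.482,-0.075,0.56],"angular":[0,0,0],"claw":-1},{"slide":[0.482,-0.075,0.58],"angular":[0,0,0],"claw":-1},{"slide":[0.482,-0.075,0.58],"angular":[0,0,0],"claw":-1}]';  python3 go.py .571 .2515 .056 17.5
```

```text
time: 6.7
position: [0.5701, 0.2529, 0.0745]
tool_rot: [3.104, 0.482, -0.002]
ft_force: [-0.0, 0.8, 0.7]
grip_width: 0.005
grip_force: 0.0
t 6.7 pos [0.5701 0.2529 0.0745] yaw 17.63 zaxis [-0.001 -0.    -1.   ] F [-0.   0.8  0.7] w 0.0
slide [0.002 0.006 0.074] rz 0.004
```

```bash
python3 -m inch '[{"slide":[0,0,0.02],"angular":[0,0,0],"claw":-1},{"slide":[0,0,0.035],"angular":[0,0,0],"claw":-1},{"slide":[0,0,0.05],"angular":[0,0,0],"claw":-1},{"slide":[0,0,0.06],"angular":[0,0,0],"claw":-1},{"slide":[0,0,0.07],"angular":[0,0,0],"claw":-1},{"slide":[0,0,0.08],"angular":[0,0,0],"claw":-1},{"slide":[0,0,0.08],"angular":[0,0,0],"claw":-1}]';  python3 go.py .571 .2515 .056 17.5
```

```text
time: 7.4
position: [0.5706, 0.254, 0.0564]
tool_rot: [3.104, 0.483, 0.003]
ft_force: [-0.8, -0.8, 8.7]
grip_width: 0.004
grip_force: 4.1
t 7.4 pos [0.5706 0.254  0.0564] yaw 17.71 zaxis [ 0.002 -0.    -1.   ] F [-0.8 -0.8  8.7] w 0.0
slide [-0.002  0.01   0.002] rz 0.007
```

```bash
python3 -m inch '[{"slide":[0,0,0.012],"angular":[0,0,0],"claw":-1},{"slide":[0,0,0.012],"angular":[0,0,0],"claw":-1},{"slide":[0,0,0.012],"angular":[0,0,0],"claw":-1}]';  python3 -m inch '[{"slide":[0,0,-0.1],"angular":[0,0,0],"claw":-1},{"slide":[0,0,-0.3],"angular":[0,0,0],"claw":-1},{"slide":[-0.1,0,-0.45],"angular":[0,0,0],"claw":-1},{"slide":[-0.3,0.1,-0.5],"angular":[0,0,0],"claw":-1},{"slide":[-0.48,0.2,-0.5],"angular":[0,0,0],"claw":-1},{"slide":[-0.48,0.2,-0.5],"angular":[0,0,0],"claw":-1}]'; python3 look.py w4 shutter bar preset0; python3 go.py .5195 .1805 .06 17.7
```

```text
time: 7.7
position: [0.5707, 0.2542, 0.0562]
tool_rot: [3.103, 0.483, 0.004]
ft_force: [-6.3, -5.7, 23.3]
grip_width: 0.005
grip_force: 11.7
time: 8.3
position: [0.4671, 0.1652, 0.1761]
tool_rot: [3.1, 0.477, -0.005]
ft_force: [-0.1, -0.5, -0.1]
grip_width: 0.001
grip_force: 0.0
shutter 0.73 [255.  69.  42.  46.] [0.571  0.2502 0.0448]
[570.9 250.   32.3  32.5  28.9]
bar 0.61 [127. 327.  37.  86.] [0.2983 0.312  0.047 ]
[378.8 286.1  59.5 241.9  68.3]
bar 0.57 [324. 162. 123.  34.] [0.5194 0.1797 0.0469]
[518.8 179.3  27.7 101.2  18.2]
preset0 0.88 [ 52. 259.  27.  20.] [0.3663 0.3871 0.0448]
[363.  391.2  19.8  26.8  35.9]
preset0 0.83 [346.  69.  28.  27.] [0.5925 0.1841 0.0448]
[592.5 184.1  18.5  19.1  31.9]
t 8.5 pos [0.4713 0.1704 0.1772] yaw 17.72 zaxis [ 0.001  0.001 -1.   ] F [-0.  -0.5 -0.4] w 0.01
slide [0.195 0.02  0.469] rz 0.001
```

The shutter top now measures 44.8 mm, so it is fully in, and the pad hasn't moved. Next is the bar key.

```bash
python3 -m inch '[{"slide":[0.1,0.01,0],"angular":[0,0,0],"claw":-1},{"slide":[0.195,0.02,0.1],"angular":[0,0,0],"claw":-1},{"slide":[0.195,0.02,0.25],"angular":[0,0,0],"claw":-1},{"slide":[0.195,0.02,0.36],"angular":[0,0,0],"claw":-1},{"slide":[0.195,0.02,0.42],"angular":[0,0,0],"claw":-1},{"slide":[0.195,0.02,0.42],"angular":[0,0,0],"claw":-1}]';  python3 go.py .5195 .1805 .053 17.7
```

```text
time: 9.1
position: [0.5173, 0.1805, 0.0695]
tool_rot: [-3.103, -0.486, 0.008]
ft_force: [-0.8, 0.3, 0.6]
grip_width: 0.005
grip_force: 0.0
t 9.1 pos [0.5173 0.1805 0.0695] yaw 17.79 zaxis [-0.005  0.    -1.   ] F [-0.8  0.3  0.6] w 0.0
slide [0.008 0.003 0.066] rz 0.003
```

```bash
python3 -m inch '[{"slide":[0.006,0,0.02],"angular":[0,0,0],"claw":-1},{"slide":[0.006,0,0.04],"angular":[0,0,0],"claw":-1},{"slide":[0.006,0,0.05],"angular":[0,0,0],"claw":-1},{"slide":[0.006,0,0.06],"angular":[0,0,0],"claw":-1},{"slide":[0.006,0,0.07],"angular":[0,0,0],"claw":-1},{"slide":[0.006,0,0.076],"angular":[0,0,0],"claw":-1},{"slide":[0.006,0,0.076],"angular":[0,0,0],"claw":-1}]';  python3 go.py .5195 .1805 .053 17.7
```

```text
time: 9.8
position: [0.5207, 0.1803, 0.0536]
tool_rot: [3.104, 0.484, 0.002]
ft_force: [1.2, 0.0, 4.3]
grip_width: 0.005
grip_force: 1.9
t 9.8 pos [0.5207 0.1803 0.0536] yaw 17.71 zaxis [ 0.001  0.    -1.   ] F [1.2 0.  4.3] w 0.0
slide [-0.004 -0.002  0.002] rz 0.0
```

Now I'll press a little deeper and hold for about 1.9 s.

```bash
python3 -m inch '[{"slide":[0,0,0.01],"angular":[0,0,0],"claw":-1},{"slide":[0,0,0.014],"angular":[0,0,0],"claw":-1},{"slide":[0,0,0.014],"angular":[0,0,0],"claw":-1},{"slide":[0,0,0.014],"angular":[0,0,0],"claw":-1},{"slide":[0,0,0.014],"angular":[0,0,0],"claw":-1},{"slide":[0,0,0.014],"angular":[0,0,0],"claw":-1},{"slide":[0,0,0.014],"angular":[0,0,0],"claw":-1},{"slide":[0,0,0.014],"angular":[0,0,0],"claw":-1},{"slide":[0,0,0.014],"angular":[0,0,0],"claw":-1},{"slide":[0,0,0.014],"angular":[0,0,0],"claw":-1}]'; python3 -m inch '[{"slide":[0,0,0],"angular":[0,0,0],"claw":-1},{"slide":[0,0,0],"angular":[0,0,0],"claw":-1},{"slide":[0,0,0],"angular":[0,0,0],"claw":-1},{"slide":[0,0,0],"angular":[0,0,0],"claw":-1},{"slide":[0,0,0],"angular":[0,0,0],"claw":-1},{"slide":[0,0,0],"angular":[0,0,0],"claw":-1},{"slide":[0,0,0],"angular":[0,0,0],"claw":-1},{"slide":[0,0,0],"angular":[0,0,0],"claw":-1}]'; python3 -m inch '[{"slide":[0,0,-0.1],"angular":[0,0,0],"claw":-1},{"slide":[0,0,-0.3],"angular":[0,0,0],"claw":-1},{"slide":[-0.05,0,-0.5],"angular":[0,0,0],"claw":-1},{"slide":[-0.2,0.05,-0.6],"angular":[0,0,0],"claw":-1},{"slide":[-0.2,0.05,-0.6],"angular":[0,0,0],"claw":-1},{"slide":[-0.2,0.05,-0.6],"angular":[0,0,0],"claw":-1}]'; python3 look.py w5 shutter bar preset0
python3 - <<'E'
from h import *
im=ctrl.get_image("top"); np.save("top.npy",cloud(im))
E
python3 fit.py
```

```text
time: 10.8
position: [0.5208, 0.1804, 0.0529]
tool_rot: [3.102, 0.483, 0.002]
ft_force: [-6.5, -3.9, 23.6]
grip_width: 0.006
grip_force: 12.2
time: 11.6
position: [0.5208, 0.1804, 0.053]
tool_rot: [3.102, 0.483, 0.002]
ft_force: [-7.7, -2.2, 24.5]
grip_width: 0.008
grip_force: 12.2
time: 12.2
position: [0.4764, 0.1524, 0.1999]
tool_rot: [3.103, 0.481, 0.003]
ft_force: [-0.0, 0.3, -0.6]
grip_width: 0.006
grip_force: 0.0
shutter 0.69 [245.  82.  38.  41.] [0.5712 0.2502 0.0448]
[570.6 250.7  33.2  34.   57.9]
shutter 0.15 [20. 31. 39. 61.] [0.5542 0.454  0.0226]
[549.8 458.   27.7  60.3  65.7]
bar 0.7 [305. 168. 112.  27.] [0.5196 0.1786 0.047 ]
[518.9 179.4  26.1 101.   18. ]
bar 0.68 [377.  80.  23.  25.] [0.6063 0.143  0.0449]
[606.5 142.8  17.2  18.9  62.2]
preset0 0.64 [377.  80.  23.  25.] [0.6062 0.1428 0.0448]
[606.6 142.7  19.4  18.6  25.1]
preset0 0.58 [328.  81.  27.  26.] [0.5924 0.1841 0.0449]
[592.6 184.   19.1  18.8  17. ]
lamp [  0.574  -0.205 142.682 170.332 -12.429]
   rocker_end [ 0.6067 -0.1689]
   piv [ 0.5833 -0.1638]
   dish [ 0.565  -0.2468]
pad [  0.56    0.194 150.725 187.222  17.708]
   shutter [0.5729 0.2528]
   bar [0.5201 0.1814]
   p0 [0.5942 0.1861]
```

The bar top is back at 47 mm, the shutter is in at 44.8 mm, the small buttons are up, and nothing has moved. Handing in.

```bash
python3 -c "
from bench import ctrl
print(ctrl.close_job())"
```

```text
the job is handed in; nothing more can be done
None
```

I switched the lamp on, pushed the shutter fully in, held the bar key down for over a second and let it go, and handed the job in at about 12 s; the hand-in call returned no verdict.

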